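# Load a target plate on the counting stage and uncap its double lid

## Task

Set the copper plate centred between the two red stops of the counting stage, its long side running from stop to stop, and let it go. Then carry the double lid by its yellow post, lower it over the plate until it sits flat on the stage around the white boss, and let go of the post. Finally take the blue outer cap by its pale metal collar, lift it alone straight up until it is clear above the yellow post, and finish while holding it still and level there, with the yellow inner lid left seated on the stage; drop nothing, and leave everything else where it stands.

Things in the scene. Friction and masses are not known exactly. Their poses are not given: they have to be found in the camera images.
- stage: Counting stage, fixed: black square plate 110 x 110 x 12 mm on the table, with a round white boss on it, radius 30 mm, 8 mm high, edge chamfered. Origin: centre of its underside, on the table; z up. Two thin black lines on the boss at y = +-12 mm mark where the copper plate belongs.
- stage_seat (a point): Centre of the boss's top face, 20 mm above the table; z up. Two red stops stand on the boss at either end of its x axis, each 6 mm thick in x, 18 mm wide in y, 8 mm high; the clear gap between them is 40 mm (inner faces at x = +-20 mm). Towards +-y it is open for the fingers.
- copper_plate_mid (a point): Copper-coloured target plate, loose, 34 mm long (its x axis) x 22 mm wide (y) x 12 mm thick (z), about 60 g; this point is its centre. Lies flat on the white board, 6 mm above the table, in one of three places of a row along the plates' long direction, 55 mm apart. Grip it across its 22 mm width.
- grey_plate_mid (a point): Plate of the same size in silver-grey metal, on the same board: leave it alone; this point is its centre.
- black_plate_mid (a point): Plate of the same size in black, on the same board: leave it alone; this point is its centre.
- inner_lid: Yellow inner lid, loose, 0.14 kg: an upside-down cup, outer radius 35 mm, inner 32.5 mm, 32 mm high (28 mm deep inside), with a round post, radius 7 mm, on its middle reaching 79 mm above the lid's lower edge. Origin: centre of the lower edge; z up. Starts with the cap on it on a round black rubber pad, radius 55 mm, 8 mm high. On the stage its lower edge rests on the black plate.
- post (a point): Point on the yellow post's axis, 68 mm above the inner lid's lower edge, mid-way up the bare 22 mm of post that stand above the cap's collar; z up the post. Lifting the post lifts both lids. At the start it is 76 mm above the table; with the lid seated on the stage, 60 mm above the boss's top face.
- outer_cap: Blue outer cap, loose, 0.25 kg: an upside-down cup, outer radius 41 mm, inner 38 mm, over the inner lid and resting by its weight on the inner lid's top, its lower edge 8 mm above the inner lid's. Its top face is 29 mm above its lower edge and carries the metal collar, through whose bore the post passes. Origin: centre of the lower edge; z up.
- collar (a point): Centre of the outer cap's pale metal collar, a tube of outer radius 18 mm, bore radius 11 mm, 20 mm high. This point is on the axis, half-way up the collar: 10 mm above the cap's top face, 39 mm above its lower edge; z up. While nested it lies 21 mm below the point on the post.
- mouse: Black computer mouse, 100 x 58 mm, 32 mm high, a bystander; origin at its underside.
- phone: Black cordless phone standing in its cradle, 70 x 70 mm, 150 mm high, a bystander; origin at its underside.
- bottle: White plastic bottle, radius 32 mm, 160 mm high, a bystander; origin at its underside.
- jar: Amber jar with white lid, radius 26 mm, 60 mm high, a bystander; origin at its underside.
- screwdriver_grip (a point): Screwdriver, 180 mm long, lying at the left, a bystander; this point is on its handle.

How it is judged:
On the way, in this order (a step that is already met when the one before it is completed fails the run):
1. the copper plate lies centred between the stops and is released (x of copper_plate_mid in the frame of stage_seat between -0.005 and 0.005 m and y of copper_plate_mid in the frame of stage_seat between -0.005 and 0.005 m and z of copper_plate_mid in the frame of stage_seat below 0.009 m and angle between the x axis of copper_plate_mid and the x axis of stage_seat, either way round below 0.2 rad and angle between copper_plate_mid's own z axis and vertical below 0.1 rad and contact force between the fingers and copper_plate below 0.05 N), for 0.2 s.
2. both lids, nested, are seated on the stage over the plate and the post is let go (horizontal distance between post and stage_seat below 0.005 m and z of post in the frame of stage_seat below 0.0625 m and angle between post's own z axis and vertical below 0.06 rad and z of collar in the frame of post below -0.017 m and contact force between the fingers and inner_lid below 0.05 N), for 0.2 s.
At the end, for the whole second after the job is handed in: Copper plate flat, within 5 mm of mid-stops, 0.2 rad of their line; inner lid seated flat on the stage (5 mm sideways, 2.5 mm up), untouched; fingers hold the outer cap still, level within 0.15 rad, its lower edge above the post's tip, within 60 mm sideways of the stage's centre (x of copper_plate_mid in the frame of stage_seat between -0.005 and 0.005 m and y of copper_plate_mid in the frame of stage_seat between -0.005 and 0.005 m and z of copper_plate_mid in the frame of stage_seat below 0.009 m and angle between the x axis of copper_plate_mid and the x axis of stage_seat, either way round below 0.2 rad and angle between copper_plate_mid's own z axis and vertical below 0.1 rad and horizontal distance between post and stage_seat below 0.005 m and z of post in the frame of stage_seat below 0.0625 m and angle between post's own z axis and vertical below 0.06 rad and z of collar in the frame of stage_seat above 0.114 m and horizontal distance between collar and stage_seat below 0.06 m and angle between collar's own z axis and vertical below 0.15 rad and contact force between the fingers and outer_cap above 1 N and contact force between each of outer_cap, the arm, the fingers and inner_lid below 0.05 N and linear speed of outer_cap below 0.03 m/s and linear speed of inner_lid below 0.02 m/s); the arm keeps its last pose, push and grip.
It fails at once if the outer cap is separated from the inner lid while the inner lid is not seated on the stage (not (z of collar in the frame of post below -0.017 m) and not (horizontal distance between post and stage_seat below 0.005 m and z of post in the frame of stage_seat below 0.0625 m and angle between post's own z axis and vertical below 0.06 rad)).
It fails at once if the double lid or the plate is dropped (over 0.4 m/s with no finger on it) ((contact force between the fingers and inner_lid below 0.05 N and contact force between the fingers and outer_cap below 0.05 N and linear speed of any of inner_lid, outer_cap above 0.4 m/s) or (contact force between the fingers and copper_plate below 0.05 N and linear speed of copper_plate above 0.4 m/s)).
It fails at once if a bystander is pushed more than 20 mm (distance of any of grey_plate_mid, black_plate_mid, mouse, phone, bottle, jar, screwdriver_grip from where it was at the start of the episode above 0.02 m).
It also fails if it takes over 72 s, if anything falls off the work surface, if the arm or the gripper's body presses on something with over 40 N, if the wrist force passes 120 N, or if a joint passes its speed limit or range.

## Robot

A 6-joint arm with a two-finger parallel gripper is mounted at the origin on the work surface. World frame = base frame: x ahead of the robot, y to its left, z up, the work surface at z = 0. Lengths are in m, angles in rad, forces in N, time in s.
With the tool pointing down it reaches from about 0.375 to 0.9 m from the base axis. Payload 3.1 kg.
Tool frame: the origin (TCP) lies at the very end of the fingers, on their centre line; the grasp point (between the pads) lies 19 mm behind it; z points along the fingers, y is the direction in which the jaws open and shut (so a half turn about z gives the same grasp; the last joint's range is limited). The gripper opens to 87 mm and grips with 3 to 60 N. Pads are 19 mm wide; open, the fingers measure 117 mm over their backs; the gripper's body (75 mm by 190 mm) begins 51 mm behind the grasp point.
Start: joints at [1.097, 0.527, 1.433, -0, 1.181, -0.178], TCP at [0.182, 0.598, 0.223] pointing down, gripper open.
Joint ranges: [-3.08, 3.08], [-0.75, 2.2], [0.22, 2.44], [-1.43, 4.57], [0, 2.65], [-2.85, 2.85]. Speed limits (rad/s): [2.79, 2.79, 3.14, 3.14, 3.14, 3.14].

## Interface

Orientations are given as a unit quaternion [x, y, z, w].
In Python, from rig import robot gives the robot as it stands.
- The arm moves only by the tool arm_command, never from a script. Its argument "targets" is a list of rows, each a list of 5 numbers: the shift along the tool's x, y, z in cm, then the turn about the tool's z in rad, then the finger opening in cm, from 0 to 8.7. In form: [[dx, dy, dz, spin, hand], ...]. A call has 1 to 5 rows; each row is the pose to reach, as a shift and turn from the pose commanded when the call began, along the tool's axes at that moment; what a row does not reach only later rows make up. A row lasts 1/8 s, in which the tool goes at most 62.5 mm and 10.7 degrees, less where a joint would pass 70% of its speed; a pose out of reach is approached as far as the arm can. A call with a gripper value outside its range is refused whole. The fingers move at their own pace and stop on an object; "newtons" is the grip in N (left out, the last holds). Time passes only in rows, so rows that repeat a pose let the fingers close. It gives the time, the measured TCP pose, the force and the opening at its end, in the units of the state.
- robot.get_obs(): the state, without advancing time (a new reading comes with each control period).
- robot.camera(name): name is "scene" or "top" or "wrist"; returns (picture, depth): 400x640x3 uint8, red, green, blue; 400x640 float32, m along the optical axis (not along the pixel's ray), 0 where there is no reading.
- robot.camera_model(name): a dict with "mtx" (3x3 intrinsics, pixels), "extrinsics" (4x4, takes a point from world to camera coordinates). Camera axes: x right, y up, looking along -z (the intrinsics and any distortion apply to the point x, -y, -z); pixel columns grow to the right and rows downward; lengths in m; the calibration is good to about 2 mm. A picture is of the moment at which its call begins: read the wrist's pose just before it. camera_model takes no time and is no camera call; for the wrist camera it gives the pose at the moment of the call.
- robot.hand_in(): hands the job in, once; it reports no verdict.
The state is a dict: "time": time; "q": joint angles; "joint_velocities": joint speeds; "joint_torque": joint torques, N m; "position": TCP position; "tool_rot": TCP orientation; "ft_force": force on the tool from outside, world axes, zero at the start; "moment": the same for the moment, N m; "grip_width": finger opening in m.
Only numpy, scipy, OpenCV 4.12 (cv2) and the standard library are available. Lean on these libraries where they do the work, as an engineer would, in place of code of your own. Each camera call takes 0.05 s, during which the arm holds its last target.

## Working session

There is one attempt and no reset: what is moved stays moved. The work goes in short steps, Python scripts to look and compute and a tool call to move; the robot and the scene stay as the last step left them, time stands still between calls to the robot, and variables do not carry over. Pictures are saved under pics/ and viewed, and the job is handed in when it is done.

Besides the shell and the picture viewer there is one more tool, called after "Call:" as name([rows], argument=value, ...), one row to a line, values as JSON. arm_command: Moves the arm, as the interface text tells. Its arguments: {"type":"object","properties":{"targets":{"type":"array","items":{"type":"array","items":{"type":"number"}}},"newtons":{"type":"number"}},"required":["targets"]}

```bash
mkdir -p pics; ls; cat > h.py <<'E'
import numpy as np,cv2
from rig import robot
def snap(n,f):
    m=robot.camera_model(n); p,d=robot.camera(n)
    cv2.imwrite('pics/%s.png'%f,p[:,:,::-1]); np.savez('pics/%s.npz'%f,p=p,d=d,K=m['mtx'],E=m['extrinsics'])
def load(f):
    z=np.load('pics/%s.npz'%f); return z['p'],z['d'],z['K'],z['E']
def cloud(f):
    p,d,K,E=load(f); h,w=d.shape
    u,v=np.meshgrid(np.arange(w),np.arange(h))
    x=(u-K[0,2])/K[0,0]*d; y=(v-K[1,2])/K[1,1]*d
    c=np.stack([x,-y,-d,np.ones_like(d)],-1)
    return (c@np.linalg.inv(E).T)[...,:3]
E
python3 - <<'E'
from h import *
snap('top','top0');snap('scene','sc0')
print(robot.get_obs()); print(robot.camera_model('top'))
E
```

```text
pics
{'time': 0.1, 'q': array([ 1.09751654e+00,  5.28380041e-01,  1.43376491e+00, -4.64280103e-05,
        1.18143086e+00, -1.78518760e-01]), 'joint_velocities': array([ 0.00133264, -0.00111819, -0.00245704, -0.00251749,  0.00034986,
       -0.00096849]), 'joint_torque': array([-5.53393438e-04, -4.40991282e+01, -1.77150893e+01,  6.34774799e-02,
        5.34393790e-02, -4.47542573e-05]), 'position': array([0.18125666, 0.59744337, 0.22166825]), 'tool_rot': array([ 1.46838739e-01,  9.89159947e-01, -9.46260646e-04, -2.97127780e-04]), 'ft_force': array([ 0.84688641,  0.21874318, -0.43061243]), 'moment': array([0.05513151, 0.01429933, 0.05358785]), 'grip_width': 0.08742232807537809}
{'mtx': array([[378.68117467,   0.        , 317.15788374],
       [  0.        , 378.68117467, 199.38435619],
       [  0.        ,   0.        ,   1.        ]]), 'extrinsics': array([[-0.02326049, -0.99972243,  0.00374227,  0.10397282],
       [ 0.99275465, -0.02265665,  0.11800372, -0.56180008],
       [-0.11788618,  0.00645998,  0.9930061 , -0.9882701 ],
       [ 0.        ,  0.        ,  0.        ,  1.        ]])}
```

View pics/top0.png

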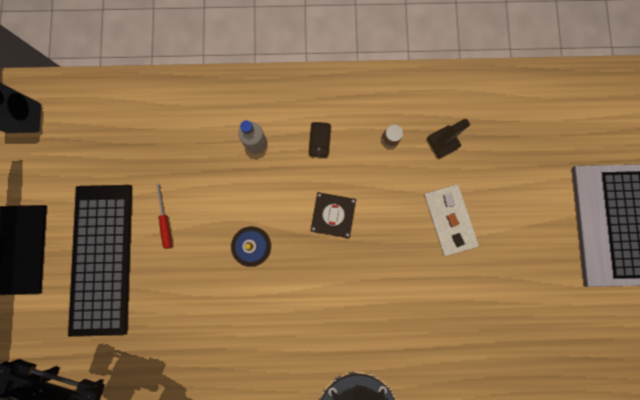

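View pics/sc0.png

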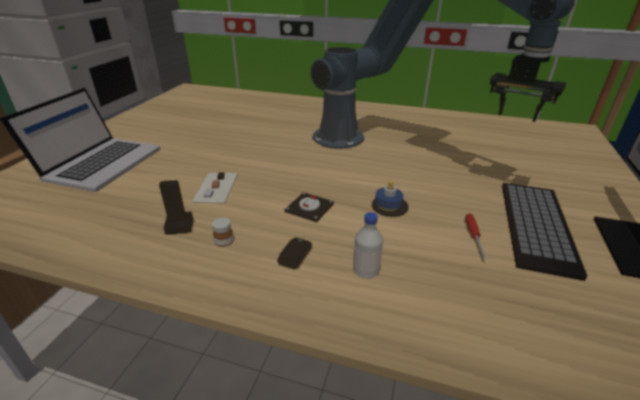

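Top view: the copper plate is in the middle of the board at about (453,220), the stage is at (333,215), and the double lid is at (250,246). Next I convert these to positions.

```bash
python3 - <<'E'
from h import *
c=cloud('top0'); p=load('top0')[0]
for n,(u,v) in dict(cop=(453,220),grey=(449,200),blk=(458,240),stage=(333,215),lid=(250,246),phone=(447,143),jar=(393,134)).items(): print(n,c[v,u].round(4))
big=np.hstack([cv2.resize(p[180:270,u-45:u+45],(400,400),interpolation=2) for u in (455,333)])[:,:,::-1]
cv2.imwrite('pics/crop0.png',big)
# stage outline
hsv=cv2.cvtColor(p,cv2.COLOR_RGB2HSV)
m=((hsv[...,2]<70)).astype(np.uint8); m[:,:300]=0;m[:,370:]=0;m[:180]=0;m[250:]=0
cs,_=cv2.findContours(m,0,1); k=max(cs,key=cv2.contourArea); r=cv2.minAreaRect(k);print(r)
E
```

```text
cop [ 0.5009 -0.278   0.0169]
grey [ 0.5558 -0.2701  0.0184]
blk [ 0.4465 -0.2878  0.0175]
stage [0.5219 0.0488 0.019 ]
lid [0.4435 0.2629 0.0873]
phone [ 0.7125 -0.2702  0.0311]
jar [ 0.733  -0.1165  0.0591]
((333.0111389160156, 215.0377197265625), (38.21688461303711, 38.6739387512207), 10.124671936035156)
```

View pics/crop0.png

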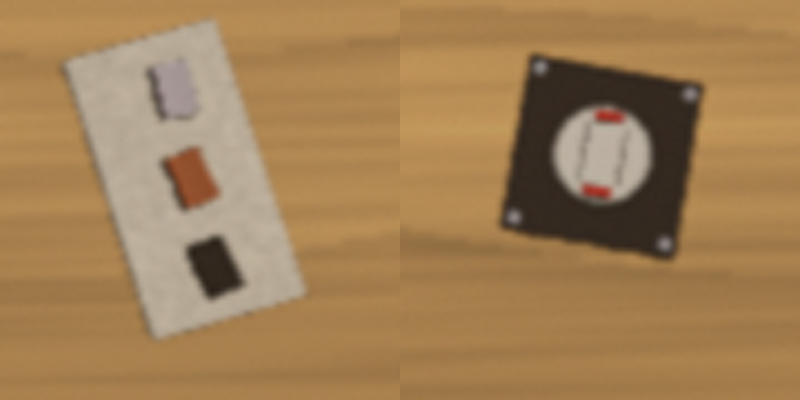

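```bash
cat >> h.py <<'E'
from scipy.spatial.transform import Rotation as Ro
def goal(x,y,z,jaw=None):
    "tool-axis shift (cm) and spin; jaw = wanted world angle (deg) of tool y, mod 180"
    o=robot.get_obs(); R=Ro.from_quat(o['tool_rot']).as_matrix()
    d=R.T@(np.array([x,y,z])-o['position'])*100
    a=np.degrees(np.arctan2(R[1,1],R[0,1])); s=0
    if jaw is not None: s=-np.radians((jaw-a+90)%180-90)
    print('shift cm',d.round(2),'spin',round(s,3),'norm',np.linalg.norm(d).round(1),'| pos',o['position'].round(4),'jaw',a.round(2),'q6',o['q'][5].round(2),'t',round(o['time'],2),'w',round(o['grip_width'],4),'F',o['ft_force'].round(1),'tilt z',R[:,2].round(4))
E
python3 - <<'E'
from h import *
goal(.42,.25,.27)
E=robot.camera_model('wrist')['extrinsics']; o=robot.get_obs()
R=Ro.from_quat(o['tool_rot']).as_matrix(); C=np.linalg.inv(E)
print('cam in tool',R.T@(C[:3,3]-o['position']),R.T@C[:3,:3]); print(robot.camera_model('wrist')['mtx'])
E
```

```text
shift cm [-32.94 -26.32  -4.79] spin 0 norm 42.4 | pos [0.1813 0.5974 0.2217] jaw 73.11 q6 -0.18 t 0.1 w 0.0874 F [ 0.8  0.2 -0.4] tilt z [-9.0e-04 -1.8e-03 -1.0e+00]
cam in tool [ 0.0706506  -0.0007501  -0.16238645] [[ 2.22273749e-04  9.66365422e-01  2.57172746e-01]
 [ 9.99999849e-01 -8.55283574e-05 -5.42911605e-04]
 [-5.02655440e-04  2.57172828e-01 -9.66365295e-01]]
[[295.12262615   0.         315.98212165]
 [  0.         295.12262615 201.94901143]
 [  0.           0.           1.        ]]
```

Call:
arm_command([
  [-33,-26.3,-4.8,0,8.7],
  [-33,-26.3,-4.8,0,8.7],
  [-33,-26.3,-4.8,0,8.7],
  [-33,-26.3,-4.8,0,8.7],
  [-33,-26.3,-4.8,0,8.7],
])

```text
time: 0.72
position: [0.3584, 0.3405, 0.2579]
tool_rot: [0.147, 0.989, -0.0, -0.0]
ft_force: [1.0, 0.8, -0.3]
grip_width: 0.0868
```

```bash
python3 - <<'E'
from h import *
goal(.43,.24,.25)
E
```

```text
shift cm [-9.77 -7.54  0.79] spin 0 norm 12.4 | pos [0.3584 0.3405 0.2579] jaw 73.13 q6 -0.74 t 0.72 w 0.0868 F [ 1.   0.8 -0.3] tilt z [-1.e-04 -2.e-04 -1.e+00]
```

Call:
arm_command([
  [-9.8,-7.5,0,0,8.7],
  [-9.8,-7.5,0,0,8.7],
  [-9.8,-7.5,0,0,8.7],
  [-9.8,-7.5,0,0,8.7],
])

```text
time: 1.23
position: [0.429, 0.242, 0.2575]
tool_rot: [0.147, 0.989, -0.0, -0.001]
ft_force: [-0.4, -0.7, -0.3]
grip_width: 0.0868
```

```bash
python3 - <<'E'
from h import *
snap('wrist','w1')
goal(.5,.05,.25)
E
```

```text
shift cm [-12.42 -16.36   0.74] spin 0 norm 20.6 | pos [0.4286 0.2426 0.2575] jaw 73.14 q6 -0.99 t 1.27 w 0.0871 F [-0.9  0.4  0.6] tilt z [-1.5e-03  1.0e-04 -1.0e+00]
```

View pics/w1.png

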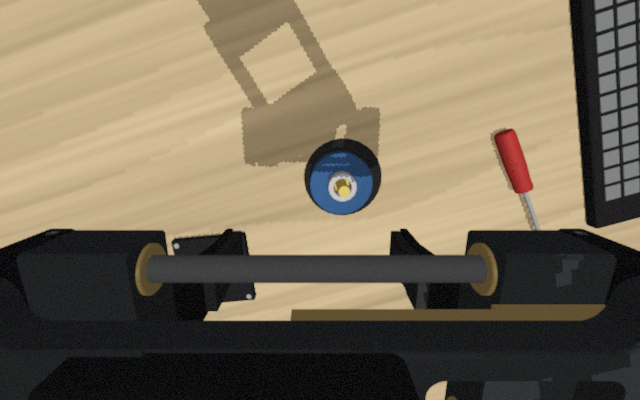

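The wrist view shows the double lid centred at about (342,185), with the post tip at about (343,191).

```bash
python3 - <<'E'
from h import *
c=cloud('w1');p=load('w1')[0]
s=np.zeros(p.shape[:2],bool); s[130:225,295:390]=1
def fit(m,n):
    q=c[m]; A=np.c_[2*q[:,:2],np.ones(len(q))]
    print(n,len(q),'mean',q.mean(0).round(4),'mid',((q.min(0)+q.max(0))/2).round(4),'ext',np.ptp(q,axis=0).round(4))
z=c[...,2]
print(np.histogram(z[s],bins=np.arange(-.005,.1,.005)))
fit(s&(z>.08),'post');fit(s&(z>.06)&(z<.071),'collar');fit(s&(z>.04)&(z<.05),'captop')
t=c.copy();
print(c[100,100],c[200,450])
E
```

```text
(array([1881, 2484, 1497,   14,   10,   13,   19,   16,   39, 1108, 1299,
         32,   31,  220,  195,   10,   10,    8,  114,    0]), array([-0.005,  0.   ,  0.005,  0.01 ,  0.015,  0.02 ,  0.025,  0.03 ,
        0.035,  0.04 ,  0.045,  0.05 ,  0.055,  0.06 ,  0.065,  0.07 ,
        0.075,  0.08 ,  0.085,  0.09 ,  0.095]))
post 147 mean [0.428  0.269  0.1434] mid [0.4051 0.2696 0.2502] ext [0.0872 0.0154 0.3395]
collar 417 mean [0.4407 0.27   0.0648] mid [0.4421 0.2703 0.0654] ext [0.0352 0.0347 0.0107]
captop 2407 mean [0.4398 0.2705 0.0451] mid [0.4419 0.2706 0.045 ] ext [0.081  0.0816 0.01  ]
[ 0.24659811 -0.00821169 -0.00089058] [5.22313593e-01 4.18806842e-01 3.45194937e-05]
```

Call:
arm_command([
  [-12.4,-16.4,0,0,8.7],
  [-12.4,-16.4,0,0,8.7],
  [-12.4,-16.4,0,0,8.7],
  [-12.4,-16.4,0,0,8.7],
  [-12.4,-16.4,0,0,8.7],
])

```text
time: 1.9
position: [0.5004, 0.0499, 0.2576]
tool_rot: [0.147, 0.989, 0.0, -0.0]
ft_force: [0.5, 0.8, 0.4]
grip_width: 0.0874
```

```bash
python3 - <<'E'
from h import *
snap('wrist','w2')
goal(.53,-.28,.2,105)
E
```

```text
shift cm [-12.48 -30.79   5.72] spin -0.555 norm 33.7 | pos [0.4998 0.0508 0.2576] jaw 73.17 q6 -1.4 t 1.95 w 0.0867 F [-1.2  1.  -0.1] tilt z [-0.0014  0.0011 -1.    ]
```

View pics/w2.png

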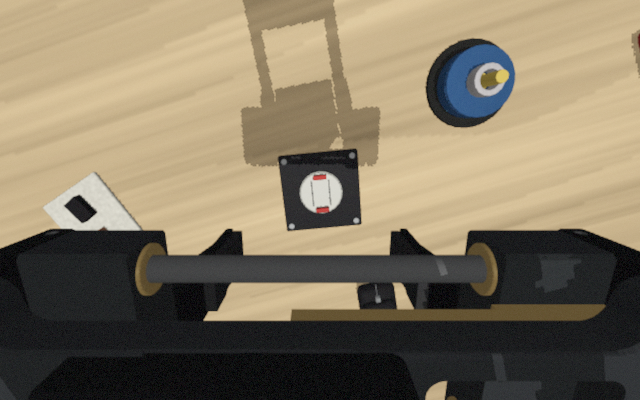

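The stage is centred at about (321,192), with red stops at about (320,177) and (322,210). Now I measure it while moving to the copper plate.

```bash
cat > st.py <<'E'
from h import *
import sys
def stage(f,roi):
    c=cloud(f);p=load(f)[0].astype(int); z=c[...,2]
    s=np.zeros(z.shape,bool); s[roi[0]:roi[1],roi[2]:roi[3]]=1
    m=s&(z>.006)&(z<.0165); cm=m.astype(np.uint8)
    plate=s&(z>.006)&(z<.035)
    ct=c[plate]; r=cv2.minAreaRect((ct[:,:2]*1000).astype(np.float32)); print('square',r, 'z',np.median(c[m][:,2]))
    w=s&(p.min(-1)>120)&(z>.015)&(z<.03)
    red=s&(p[...,0]>p[...,1]*1.8)&(p[...,0]>90)&(z>.015)
    n,l=cv2.connectedComponents(red.astype(np.uint8))
    cs=[c[l==i] for i in range(1,n) if (l==i).sum()>15]
    ce=[(q[:,:2].min(0)+q[:,:2].max(0))/2 for q in cs]
    for q in cs: print('stop',len(q),np.median(q,0).round(4),q.mean(0).round(4))
    b=w|red; 
    (x,y),rr=cv2.minEnclosingCircle((c[b][:,:2]*1000).astype(np.float32)); print('boss',x,y,rr,np.median(c[w],0))
    if len(cs)==2:
        d=cs[0].mean(0)-cs[1].mean(0); print('mid',(cs[0].mean(0)+cs[1].mean(0))/2,'dist',np.linalg.norm(d[:2]),'ang',np.degrees(np.arctan2(d[1],d[0]))%180)
if __name__=='__main__': stage(sys.argv[1],list(map(int,sys.argv[2:6])))
E
python3 st.py w2 140 228 270 370; python3 st.py top0 180 250 300 370
```

```text
square ((522.3895263671875, 48.79853820800781), (110.0633316040039, 110.11530303955078), 78.5191879272461) z 0.012109255029722488
stop 50 [0.5    0.0543 0.0281] [0.5001 0.0542 0.0282]
stop 51 [0.5449 0.0449 0.028 ] [0.5453 0.0448 0.0275]
boss 543.4711303710938 44.16038513183594 51.19444274902344 [0.52159435 0.04947333 0.02005701]
mid [0.52266368 0.04950017 0.02783434] dist 0.046188235721569056 ang 168.19679430211858
square ((516.2289428710938, 51.248077392578125), (172.73277282714844, 176.59385681152344), 5.464507579803467) z 0.012412276258672472
boss 535.4747314453125 33.17421340942383 46.899253845214844 [0.52448727 0.04880118 0.02046036]
```

Call:
arm_command([
  [-12.5,-30.8,3,-0.55,8.7],
  [-12.5,-30.8,3,-0.55,8.7],
  [-12.5,-30.8,3,-0.55,8.7],
  [-12.5,-30.8,3,-0.55,8.7],
  [-12.5,-30.8,3,-0.55,8.7],
])

```text
time: 2.58
position: [0.528, -0.2422, 0.2312]
tool_rot: [-0.129, 0.992, 0.001, 0.0]
ft_force: [1.5, -0.3, 0.4]
grip_width: 0.0873
```

```bash
python3 - <<'E'
from h import *
goal(.53,-.28,.2,105)
E
```

```text
shift cm [ 0.78 -3.71  3.12] spin -0.003 norm 4.9 | pos [ 0.528  -0.2422  0.2312] jaw 104.85 q6 -2.45 t 2.58 w 0.0873 F [ 1.5 -0.3  0.4] tilt z [-1.0e-04  1.3e-03 -1.0e+00]
```

Call:
arm_command([
  [0.8,-3.7,3.1,0,8.7],
  [0.8,-3.7,3.1,0,8.7],
  [0.8,-3.7,3.1,0,8.7],
])

```text
time: 2.95
position: [0.5293, -0.2787, 0.2003]
tool_rot: [-0.128, 0.992, 0.001, -0.0]
ft_force: [0.6, 0.4, 0.4]
grip_width: 0.0874
```

```bash
python3 - <<'E'
from h import *
snap('wrist','w3')
E
```

```text
(no output)
```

View pics/w3.png

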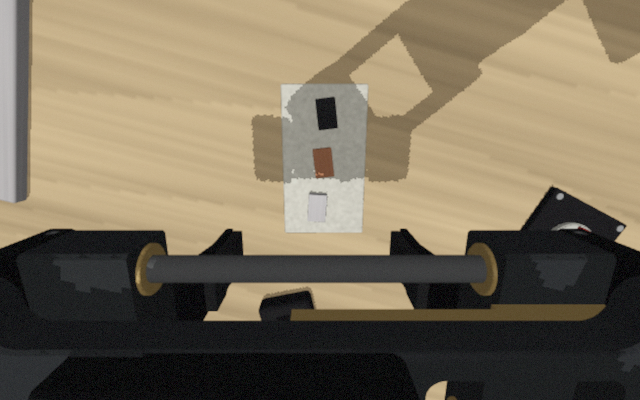

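The copper plate is at about (323,163), the black one at (326,113) and the grey one at (318,207). I measure each plate's pose from depth.

```bash
python3 - <<'E'
from h import *
c=cloud('w3');p=load('w3')[0].astype(int);z=c[...,2]
print('board z',np.median(z[185:230,335:360]))
for n,(a,b,d,e) in dict(cop=(140,184,305,342),blk=(90,136,308,345),grey=(185,228,300,335)).items():
    s=np.zeros(z.shape,bool); s[a:b,d:e]=1
    m=s&(z>.008)
    q=c[m]; r=cv2.minAreaRect((q[:,:2]*1000).astype(np.float32)); print(n,m.sum(),r,np.median(q[:,2]).round(4))
    if n=='cop':
        m2=s&(p[...,0]>p[...,2]*1.7); q=c[m2]; r=cv2.minAreaRect((q[:,:2]*1000).astype(np.float32)); print(n,m2.sum(),r,q.mean(0))
        P=q[:,:2]-q[:,:2].mean(0); u,ss,v=np.linalg.svd(P,0); print('pca',np.degrees(np.arctan2(v[0,1],v[0,0]))%180)
goal(.5,-.28,.15,105)
E
```

```text
board z 0.006182180535722281
cop 568 ((490.1305847167969, -284.6427917480469), (61.96345520019531, 32.12137985229492), 36.80461883544922) 0.018
cop 491 ((488.1200866699219, -282.7620849609375), (61.294212341308594, 20.126853942871094), 21.674654006958008) [ 0.50084437 -0.27776904  0.01952285]
pca 21.76807502947263
blk 639 ((441.9172058105469, -288.6830139160156), (44.52527618408203, 42.1287841796875), 49.44363021850586) 0.018
grey 523 ((519.0531005859375, -277.2771911621094), (119.4888916015625, 29.0417537689209), 5.37946891784668) 0.0181
shift cm [2.89 0.64 5.09] spin -0.004 norm 5.9 | pos [ 0.5296 -0.2788  0.2009] jaw 104.78 q6 -2.5 t 3.0 w 0.0871 F [-0.2 -0.2  0.1] tilt z [ 1.e-04  8.e-04 -1.e+00]
```

```bash
python3 - <<'E'
from h import *
c=cloud('w3');p=load('w3')[0].astype(int);z=c[...,2]
print('table',np.median(z[80:130,180:240]),np.median(z[190:220,150:200]))
for n,(a,b,d,e) in dict(cop=(140,184,305,342),blk=(90,136,308,345),grey=(185,228,300,335)).items():
    s=np.zeros(z.shape,bool); s[a:b,d:e]=1
    m=s&(z>.014)&(z<.022)
    k=cv2.morphologyEx(m.astype(np.uint8),cv2.MORPH_OPEN,np.ones((3,3)))>0
    q=c[k]; r=cv2.minAreaRect((q[:,:2]*1000).astype(np.float32)); P=q[:,:2]-q[:,:2].mean(0); v=np.linalg.svd(P,0)[2]
    print(n,k.sum(),r,q.mean(0).round(4),'pca',np.degrees(np.arctan2(v[0,1],v[0,0]))%180)
E
```

```text
table 9.708345986492173e-05 0.0001940035591683209
cop 548 ((501.36517333984375, -278.0862121582031), (34.173423767089844, 21.926536560058594), 21.263713836669922) [ 0.501  -0.2783  0.0181] pca 21.659883561225953
blk 616 ((446.8799133300781, -289.0242919921875), (33.86144256591797, 21.960525512695312), 21.37542152404785) [ 0.4467 -0.2892  0.018 ] pca 21.32873437368465
grey 491 ((556.0112915039062, -271.3135070800781), (34.12607192993164, 21.874332427978516), 10.89006233215332) [ 0.5556 -0.2715  0.0181] pca 11.583830658974582
```

```bash
python3 - <<'E'
from h import *
goal(.5012,-.2782,.04,111.4)
E
```

```text
shift cm [ 2.73  0.77 16.09] spin -0.115 norm 16.3 | pos [ 0.5296 -0.2788  0.2009] jaw 104.78 q6 -2.5 t 3.0 w 0.0871 F [-0.2 -0.2  0.1] tilt z [ 1.e-04  8.e-04 -1.e+00]
```

Call:
arm_command([
  [2.73,0.77,5,-0.115,5],
  [2.73,0.77,10,-0.115,5],
  [2.73,0.77,14,-0.115,5],
  [2.73,0.77,16,-0.115,5],
  [2.73,0.77,16,-0.115,5],
], newtons=15)

```text
time: 3.62
position: [0.5007, -0.2786, 0.04]
tool_rot: [-0.185, 0.983, 0.001, -0.001]
ft_force: [0.1, -0.7, -0.1]
grip_width: 0.052
```

```bash
python3 - <<'E'
from h import *
goal(.5012,-.2782,.009,111.4)
E
```

```text
shift cm [-0.07  0.01  3.1 ] spin -0.001 norm 3.1 | pos [ 0.5007 -0.2786  0.04  ] jaw 111.35 q6 -2.65 t 3.62 w 0.052 F [ 0.1 -0.7 -0.1] tilt z [-0.0017  0.0017 -1.    ]
```

Call:
arm_command([
  [-0.05,0,2,0,5],
  [-0.05,0,3,0,5],
  [-0.05,0,3.1,0,5],
  [-0.05,0,3.1,0,3],
  [-0.05,0,3.1,0,1.8],
])

```text
time: 4.25
position: [0.5016, -0.2811, 0.0101]
tool_rot: [-0.184, 0.983, -0.001, 0.0]
ft_force: [0.2, 1.0, 0.1]
grip_width: 0.0374
```

Call:
arm_command([
  [0,0,0,0,1.8],
  [0,0,0,0,1.8],
  [0,0,0,0,1.8],
])

```text
time: 4.62
position: [0.501, -0.2805, 0.0095]
tool_rot: [-0.184, 0.983, 0.0, -0.0]
ft_force: [-0.5, 0.8, 3.5]
grip_width: 0.0222
```

```bash
python3 - <<'E'
from h import *
goal(.5012,-.2782,.12)
E
```

```text
shift cm [ -0.1    0.22 -11.05] spin 0 norm 11.1 | pos [ 0.501  -0.2805  0.0095] jaw 111.21 q6 -2.65 t 4.62 w 0.0222 F [-0.5  0.8  3.5] tilt z [-4.e-04  4.e-04 -1.e+00]
```

Call:
arm_command([
  [0,0,-2,0,1.8],
  [0,0,-6,0,1.8],
  [0,0,-11,0,1.8],
  [0,0,-11,0,1.8],
])

```text
time: 5.12
position: [0.5037, -0.2829, 0.1231]
tool_rot: [-0.184, 0.983, -0.004, 0.003]
ft_force: [0.3, -0.1, -0.9]
grip_width: 0.0216
```

```bash
python3 - <<'E'
from h import *
goal(.5214,.0488,.12,78.5)
E
```

```text
shift cm [-13.66  30.28   0.12] spin 0.571 norm 33.2 | pos [ 0.5037 -0.2829  0.1231] jaw 111.22 q6 -2.65 t 5.12 w 0.0216 F [ 0.3 -0.1 -0.9] tilt z [ 0.0071 -0.0062 -1.    ]
```

Call:
arm_command([
  [-2.7,6,0,0.11,1.8],
  [-5.4,12,0,0.22,1.8],
  [-8.1,18,0,0.34,1.8],
  [-10.9,24,0,0.46,1.8],
  [-13.6,30.2,0,0.57,1.8],
])

```text
time: 5.75
position: [0.5172, 0.0331, 0.1181]
tool_rot: [0.102, 0.995, 0.0, -0.001]
ft_force: [0.6, -0.7, -0.7]
grip_width: 0.0217
```

Call:
arm_command([
  [0,0,0,0,1.8],
  [0,0,0,0,1.8],
])

```text
time: 6.0
position: [0.5175, 0.0312, 0.1185]
tool_rot: [0.099, 0.995, -0.0, -0.001]
ft_force: [0.6, -0.4, -1.1]
grip_width: 0.0222
```

```bash
python3 - <<'E'
from h import *
goal(.5214,.0488,.05,78.5)
snap('scene','s1');snap('wrist','w4')
p=load('s1')[0][150:260,240:380]; w=load('w4')[0][100:300,200:440]
cv2.imwrite('pics/s1c.png',np.hstack([cv2.resize(p,(400,314)),cv2.resize(w,(377,314))])[:,:,::-1])
E
```

```text
shift cm [-0.05  1.8   6.85] spin 0.003 norm 7.1 | pos [0.5175 0.0312 0.1185] jaw 78.66 q6 -1.53 t 6.0 w 0.0222 F [ 0.6 -0.4 -1.1] tilt z [-1.2e-03 -3.0e-04 -1.0e+00]
```

View pics/s1c.png

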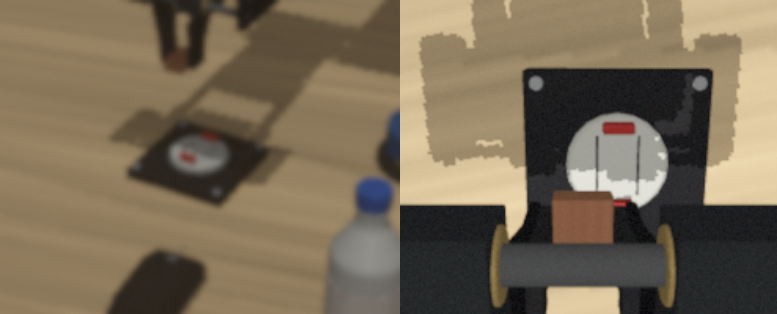

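The wrist view shows the held plate's near end face between the fingers. I measure where that end sits in the tool frame.

```bash
python3 - <<'E'
from h import *
c=cloud('w4');p=load('w4')[0].astype(int)
o=robot.get_obs();R=Ro.from_quat(o['tool_rot']).as_matrix()
s=np.zeros(p.shape[:2],bool); s[205:262,290:345]=1
m=s&(p[...,0]>p[...,2]*1.4)&(p[...,0]>60)
t=(c-o['position'])@R*100
m&=(t[...,2]>-4)&(t[...,2]<2)
m=cv2.erode(m.astype(np.uint8),np.ones((2,2)))>0
q=t[m];print(len(q),np.percentile(q,[2,50,98],0).round(2))
v,u=np.nonzero(m)
for r in range(v.min(),v.max(),4): k=v==r; print(r,u[k].min(),u[k].max(),np.median(t[m][k],0).round(2))
E
```

```text
1177 [[ 0.03 -1.02 -0.98]
 [ 0.95 -0.01 -0.84]
 [ 1.61  1.05 -0.16]]
222 299 309 [ 1.6  -0.71 -0.06]
226 298 334 [ 1.59 -0.02 -0.72]
230 297 335 [ 1.4  -0.02 -0.85]
234 297 336 [ 1.16  0.01 -0.85]
238 300 335 [ 0.93  0.07 -0.86]
242 298 335 [ 0.69 -0.04 -0.85]
246 298 335 [ 0.45  0.01 -0.86]
250 298 335 [ 0.21  0.01 -0.87]
```

Call:
arm_command([
  [-0.05,1.8,1,0,1.8],
  [-0.05,1.8,4,0,1.8],
  [-0.05,1.8,7,0,1.8],
  [-0.05,1.8,7,0,1.8],
  [-0.05,1.8,7,0,1.8],
])

```text
time: 6.72
position: [0.5224, 0.0486, 0.0496]
tool_rot: [0.1, 0.995, 0.0, 0.0]
ft_force: [-0.6, 0.6, -1.1]
grip_width: 0.0221
```

```bash
python3 - <<'E'
from h import *
goal(.5214,.0488,.024,78.5)
E
```

```text
shift cm [ 0.1  -0.    2.56] spin 0.0 norm 2.6 | pos [0.5224 0.0486 0.0496] jaw 78.51 q6 -1.49 t 6.72 w 0.0221 F [-0.6  0.6 -1.1] tilt z [ 5.e-04  0.e+00 -1.e+00]
```

Call:
arm_command([
  [0.1,0,1,0,1.8],
  [0.1,0,1.8,0,1.8],
  [0.1,0,2.3,0,1.8],
  [0.1,0,2.5,0,1.8],
  [0.1,0,2.5,0,1.8],
])

```text
time: 7.35
position: [0.5209, 0.049, 0.0242]
tool_rot: [0.1, 0.995, 0.0, -0.0]
ft_force: [0.1, -0.8, -1.3]
grip_width: 0.0218
```

```bash
python3 - <<'E'
from h import *
goal(.5214,.0488,.0235,78.5)
E
```

```text
shift cm [-0.05 -0.01  0.07] spin 0.001 norm 0.1 | pos [0.5209 0.049  0.0242] jaw 78.55 q6 -1.49 t 7.35 w 0.0218 F [ 0.1 -0.8 -1.3] tilt z [-2.e-04  0.e+00 -1.e+00]
```

Call:
arm_command([
  [0,0,0.1,0,1.8],
  [0,0,0.1,0,1.8],
  [0,0,0.1,0,1.8],
])

```text
time: 7.72
position: [0.5211, 0.049, 0.0235]
tool_rot: [0.1, 0.995, -0.0, 0.0]
ft_force: [0.1, 0.7, 0.1]
grip_width: 0.0218
```

Call:
arm_command([
  [0,0,0,0,4],
  [0,0,0,0,4],
  [0,0,0,0,4],
])

```text
time: 8.1
position: [0.5209, 0.049, 0.0233]
tool_rot: [0.1, 0.995, 0.0, -0.0]
ft_force: [-0.3, 0.9, -0.1]
grip_width: 0.0379
```

Call:
arm_command([
  [0,0,-2,0,4],
  [0,0,-7,0,4],
  [3,0,-12,0,8],
  [-4,0,-18,0,8],
  [-4,0,-18,0,8],
])

```text
time: 8.72
position: [0.5625, 0.0407, 0.2063]
tool_rot: [0.1, 0.995, -0.0, 0.003]
ft_force: [0.9, -0.2, -1.0]
grip_width: 0.0621
```

```bash
python3 - <<'E'
from h import *
goal(.4415,.2703,.2)
snap('wrist','w5')
E
```

```text
shift cm [16.42 20.1   0.54] spin 0 norm 26.0 | pos [0.5625 0.0407 0.2063] jaw 78.56 q6 -1.5 t 8.72 w 0.0621 F [ 0.9 -0.2 -1. ] tilt z [ 6.1e-03 -9.0e-04 -1.0e+00]
```

View pics/w5.png

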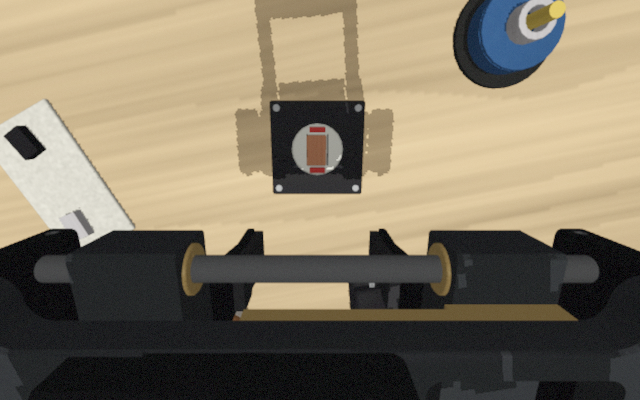

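The plate lies between the stops at about (317,150). I check its pose against the stage.

```bash
python3 st.py w5 95 200 262 375; python3 - <<'E'
from h import *
c=cloud('w5');p=load('w5')[0].astype(int);z=c[...,2]
s=np.zeros(z.shape,bool); s[125:180,295:340]=1
m=s&(z>.029)&(z<.035); q=c[m]; r=cv2.minAreaRect((q[:,:2]*1000).astype(np.float32)); print(m.sum(),r,q.mean(0))
s=np.zeros(z.shape,bool); s[0:80,450:580]=1
for n,a,b in (('post',.083,.092),('collar',.0645,.071),('cap',.043,.048)):
    q=c[s&(z>a)&(z<b)]; print(n,len(q),q.mean(0).round(4),((np.percentile(q,1,0)+np.percentile(q,99,0))/2).round(4))
E
```

```text
square ((522.0158081054688, 48.83549499511719), (110.1318359375, 108.65438842773438), 78.61126708984375) z 0.012089639741997338
stop 70 [0.5006 0.0538 0.0282] [0.5005 0.0539 0.0281]
stop 61 [0.5452 0.0446 0.0282] [0.5452 0.0444 0.028 ]
boss 546.4750366210938 47.48308181762695 52.516414642333984 [0.52054359 0.05414649 0.02009578]
mid [0.52286845 0.04915893 0.02806345] dist 0.045718931842681644 ang 168.0938984267839
611 ((522.6435546875, 47.75010299682617), (21.71118927001953, 50.588993072509766), 78.412841796875) [0.52188739 0.04795227 0.03200361]
post 291 [0.4426 0.269  0.0867] [0.4427 0.2697 0.086 ]
collar 485 [0.4442 0.2657 0.0657] [0.4432 0.2684 0.0673]
cap 3076 [0.4528 0.2612 0.0451] [0.4496 0.2694 0.0452]
```

Call:
arm_command([
  [4,5,0,0,6],
  [8,10,0,0,6],
  [12.2,15,2,0,6],
  [16.4,20.1,4,0,5],
  [16.4,20.1,6,0,5],
], newtons=40)

```text
time: 9.4
position: [0.4359, 0.273, 0.1424]
tool_rot: [0.098, 0.995, -0.0, -0.001]
ft_force: [0.5, -0.4, -0.4]
grip_width: 0.0515
```

```bash
python3 - <<'E'
from h import *
goal(.4418,.2701,.068,78.5)
E
```

```text
shift cm [-0.65 -0.17  7.44] spin 0.005 norm 7.5 | pos [0.4359 0.273  0.1424] jaw 78.8 q6 -1.03 t 9.4 w 0.0515 F [ 0.5 -0.4 -0.4] tilt z [-0.0017 -0.     -1.    ]
```

Call:
arm_command([
  [-0.5,-0.1,2,0,5],
  [-0.5,-0.1,4,0,5],
  [-0.5,-0.1,4,0,5],
])

```text
time: 9.78
position: [0.4416, 0.268, 0.1015]
tool_rot: [0.1, 0.995, -0.001, -0.003]
ft_force: [-0.3, 0.8, 0.0]
grip_width: 0.05
```

```bash
python3 - <<'E'
from h import *
goal(.4418,.2701,.068,78.5)
snap('wrist','w6')
E
```

```text
shift cm [0.01 0.22 3.35] spin 0.001 norm 3.4 | pos [0.4416 0.268  0.1015] jaw 78.56 q6 -1.04 t 9.78 w 0.05 F [-0.3  0.8  0. ] tilt z [-0.0053 -0.0018 -1.    ]
```

View pics/w6.png

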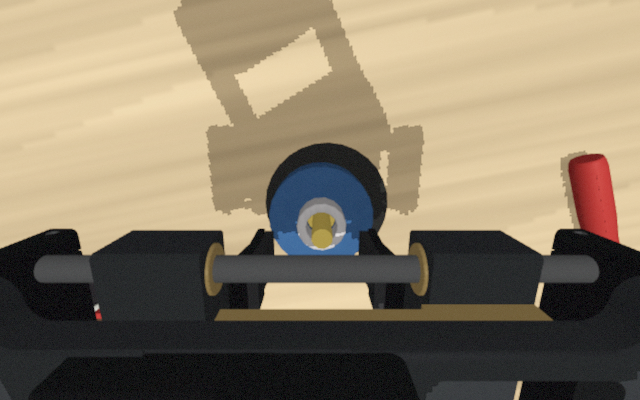

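The post is at about (321,238), centred between the open fingers. I measure the lid in this view.

```bash
cat > lid.py <<'E'
from h import *
from scipy.optimize import least_squares
def lid(f,roi,lo,hi,R=.041):
    "fit the cap's top disc, radius 41 mm, by its outline towards the camera"
    c=cloud(f);z=c[...,2]; s=np.zeros(z.shape,bool); s[roi[0]:roi[1],roi[2]:roi[3]]=1
    m=(s&(z>lo)&(z<hi)).astype(np.uint8); m=cv2.morphologyEx(m,cv2.MORPH_CLOSE,np.ones((5,5)))
    k=max(cv2.findContours(m,0,1)[0],key=cv2.contourArea)[:,0]
    q=np.array([c[v,u] for u,v in k]); q=q[(q[:,2]>lo)&(q[:,2]<hi)]
    c0=q.mean(0)[:2]; 
    r=least_squares(lambda a:np.hypot(*(q[:,:2]-a).T)-R,c0,loss='soft_l1',f_scale=.001)
    print(f,'centre',r.x.round(4),'resid',np.median(abs(r.fun)).round(4),'n',len(q)); return r.x
E
python3 - <<'E'
from lid import *
lid('w6',(140,254,265,384),.042,.049); lid('w1',(130,225,295,390),.042,.049)
goal(.442,.270,.068,78.5)
E
```

```text
w6 centre [0.441  0.2704] resid 0.0017 n 299
w1 centre [0.442  0.2703] resid 0.001 n 176
shift cm [0.08 0.16 3.45] spin 0.001 norm 3.5 | pos [0.4426 0.2683 0.1025] jaw 78.56 q6 -1.04 t 9.82 w 0.0503 F [0.2 0.2 0.8] tilt z [-0.0031 -0.001  -1.    ]
```

Call:
arm_command([
  [0.1,0.15,1.5,0,4],
  [0.1,0.15,2.7,0,4],
  [0.1,0.15,3.4,0,4],
  [0.1,0.15,3.4,0,4],
  [0.1,0.15,3.4,0,4],
])

```text
time: 10.45
position: [0.4436, 0.2704, 0.0695]
tool_rot: [0.1, 0.995, 0.0, 0.0]
ft_force: [0.0, -0.4, -0.5]
grip_width: 0.0402
```

```bash
python3 - <<'E'
from h import *
goal(.4415,.2703,.068,78.5)
E
```

```text
shift cm [ 0.2  -0.05  0.15] spin 0.001 norm 0.3 | pos [0.4436 0.2704 0.0695] jaw 78.55 q6 -1.04 t 10.45 w 0.0402 F [ 0.  -0.4 -0.5] tilt z [ 4.e-04  1.e-04 -1.e+00]
```

Call:
arm_command([
  [0.15,0,0.1,0,4],
  [0.15,0,0.1,0,2.5],
  [0.15,0,0.1,0,1],
  [0.15,0,0.1,0,1],
  [0.15,0,0.1,0,1],
], newtons=40)

```text
time: 11.08
position: [0.4422, 0.2712, 0.0685]
tool_rot: [0.1, 0.995, 0.001, 0.0]
ft_force: [-0.8, 1.9, 0.8]
grip_width: 0.013
```

Call:
arm_command([
  [0,0,0,0,1],
  [0,0,0,0,1],
  [0,0,0,0,1],
])

```text
time: 11.45
position: [0.4422, 0.2711, 0.0686]
tool_rot: [0.1, 0.995, 0.0, 0.0]
ft_force: [0.9, 4.4, 1.1]
grip_width: 0.013
```

```bash
python3 - <<'E'
from h import *
goal(.4415,.2703,.16,78.5)
E
```

```text
shift cm [ 0.04 -0.09 -9.14] spin 0.001 norm 9.1 | pos [0.4422 0.2711 0.0686] jaw 78.54 q6 -1.04 t 11.45 w 0.013 F [0.9 4.4 1.1] tilt z [ 1.e-03  8.e-04 -1.e+00]
```

Call:
arm_command([
  [0,0,-0.5,0,1],
  [0,0,-1.5,0,1],
  [0,0,-3.5,0,1],
  [0,0,-6,0,1],
  [0,0,-8,0,1],
])

```text
time: 12.08
position: [0.4414, 0.27, 0.1493]
tool_rot: [0.1, 0.995, -0.0, -0.0]
ft_force: [-0.2, -0.4, -3.6]
grip_width: 0.0128
```

Call:
arm_command([
  [0,0,0,0,1],
  [0,0,0,0,1],
])

```text
time: 12.32
position: [0.441, 0.2701, 0.1478]
tool_rot: [0.1, 0.995, -0.001, -0.001]
ft_force: [-0.4, -0.4, -4.8]
grip_width: 0.013
```

```bash
python3 - <<'E'
from h import *
snap('wrist','w7')
goal(.5224,.0489,.148,78.5)
E
```

```text
shift cm [-12.38 -20.06  -0.05] spin 0.001 norm 23.6 | pos [0.4409 0.2701 0.1474] jaw 78.54 q6 -1.04 t 12.38 w 0.0127 F [-0.2  0.1 -3.9] tilt z [-0.0024 -0.001  -1.    ]
```

View pics/w7.png

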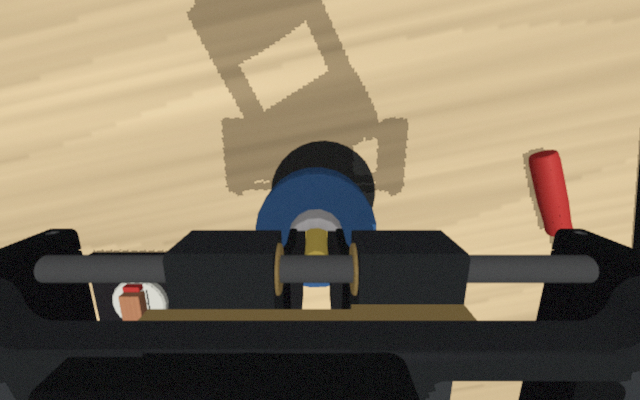

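The double lid hangs from the post at about (316,240), with the blue cap's edge spanning about (257–376). I measure the cap's offset and tilt in the tool frame.

```bash
cat > tilt.py <<'E'
from h import *
from scipy.optimize import least_squares
import sys
def hand(f):
    o=robot.get_obs();R=Ro.from_quat(o['tool_rot']).as_matrix()
    p=load(f)[0].astype(int); t=(cloud(f)-o['position'])@R*1000
    m=(p[...,2]>p[...,0]*1.5)&(p[...,2]>50)&(t[...,2]>-10)&(t[...,2]<40)
    m[:, :230]=0; m[:,400:]=0; m[275:]=0
    q=t[m]; zt=np.percentile(q[:,2],20)
    top=q[abs(q[:,2]-np.median(q[:,2]))<8]
    # plane by robust fit
    g=least_squares(lambda a:a[0]+a[1]*top[:,0]+a[2]*top[:,1]-top[:,2],[20,0,0],loss='soft_l1',f_scale=.5).x
    d=abs(g[0]+g[1]*q[:,0]+g[2]*q[:,1]-q[:,2]); k=q[d<1.5]
    mm=np.zeros(m.shape,np.uint8); idx=np.argwhere(m)[d<1.5]; mm[idx[:,0],idx[:,1]]=1
    ct=max(cv2.findContours(mm,0,1)[0],key=cv2.contourArea)[:,0]
    e=np.array([t[v,u] for u,v in ct]); e=e[(np.hypot(e[:,0],e[:,1])>34)&(np.hypot(e[:,0],e[:,1])<48)&(e[:,0]>8)]
    r=least_squares(lambda a:np.hypot(e[:,0]-a[0],e[:,1]-a[1])-41,[0,0],loss='soft_l1',f_scale=1).x
    print('cap top plane z(mm) %.1f slopes %.3f %.3f'%tuple(g),'n',len(k),'axis in tool (mm)',r.round(2),len(e))
hand(sys.argv[1])
E
python3 tilt.py w7
```

```text
cap top plane z(mm) 22.9 slopes 0.007 0.001 n 4575 axis in tool (mm) [-1.3  -0.81] 152
```

```bash
python3 - <<'E'
from h import *
o=robot.get_obs();R=Ro.from_quat(o['tool_rot']).as_matrix()
p=load('w7')[0].astype(int); t=(cloud('w7')-o['position'])@R*1000
for v in range(228,256,3):
    u=[u for u in range(300,335) if p[v,u,0]>90 and p[v,u,2]<p[v,u,0]*.5]
    if u: print(v,u[0],u[-1],np.median(t[v,u],0).round(1), t[v,u][:,0].max().round(1))
E
```

```text
231 307 325 [ 5.5 -0.5 11. ] 6.5
234 305 327 [ 5.5 -0.5  5.8] 10.7
237 305 327 [ 5.2 -0.5  1.8] 9.9
240 306 326 [ 5.2 -0.5 -2.8] 6.1
243 306 326 [ 5.3 -0.5 -7.7] 6.4
246 305 326 [  5.6  -0.8 -12.4] 6.5
249 305 327 [  5.2  -0.5 -15.6] 6.5
252 305 327 [  4.7  -0.5 -18.4] 5.5
```

Call:
arm_command([
  [-2.5,-4,0,0,1],
  [-5,-8,0,0,1],
  [-7.5,-12,0,0,1],
  [-10,-16,0,0,1],
  [-12,-19.5,0,0,1],
])

```text
time: 13.0
position: [0.5208, 0.0539, 0.1472]
tool_rot: [0.1, 0.995, -0.0, -0.001]
ft_force: [0.8, 1.4, -4.4]
grip_width: 0.0129
```

Call:
arm_command([
  [0,0,0,0,1],
  [0,0,0,0,1],
  [0,0,0,0,1],
])

```text
time: 13.38
position: [0.5196, 0.0568, 0.1478]
tool_rot: [0.099, 0.995, 0.0, -0.001]
ft_force: [-0.4, 0.3, -4.5]
grip_width: 0.0132
```

```bash
python3 - <<'E'
from h import *
snap('wrist','w8')
goal(.5224,.0489,.1,78.5)
E
python3 tilt.py w8
```

```text
shift cm [-0.41 -0.72  4.8 ] spin 0.003 norm 4.9 | pos [0.5199 0.0568 0.148 ] jaw 78.64 q6 -1.48 t 13.43 w 0.0127 F [-0.6  0.3 -4.7] tilt z [-1.4e-03  3.0e-04 -1.0e+00]
cap top plane z(mm) 23.3 slopes 0.006 0.001 n 4464 axis in tool (mm) [-1.65 -2.96] 148
```

View pics/w8.png

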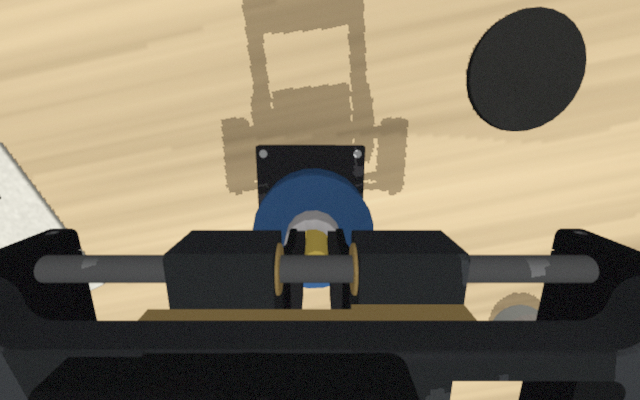

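The lid is over the stage and the post axis is within 1 mm of the tool axis.

Call:
arm_command([
  [-0.3,-0.6,1.5,0,1],
  [-0.35,-0.65,3,0,1],
  [-0.35,-0.65,4.3,0,1],
  [-0.35,-0.65,4.5,0,1],
  [-0.35,-0.65,4.5,0,1],
])

```text
time: 14.05
position: [0.5229, 0.0487, 0.103]
tool_rot: [0.1, 0.995, 0.0, -0.0]
ft_force: [-0.1, -0.0, -3.7]
grip_width: 0.0124
```

Call:
arm_command([
  [0,0,0,0,1],
  [0,0,0,0,1],
])

```text
time: 14.3
position: [0.5233, 0.0486, 0.1038]
tool_rot: [0.1, 0.995, -0.0, 0.001]
ft_force: [-0.3, 0.2, -4.1]
grip_width: 0.0128
```

```bash
python3 - <<'E'
from h import *
goal(.5219,.0495,.0725,78.5)
goal(.5219,.0495,.0725,78.5)
E
```

```text
shift cm [0.15 0.06 3.13] spin 0.001 norm 3.1 | pos [0.5233 0.0486 0.1038] jaw 78.55 q6 -1.49 t 14.3 w 0.0128 F [-0.3  0.2 -4.1] tilt z [ 1.1e-03 -1.0e-04 -1.0e+00]
shift cm [0.15 0.06 3.13] spin 0.001 norm 3.1 | pos [0.5233 0.0486 0.1038] jaw 78.55 q6 -1.49 t 14.3 w 0.0128 F [-0.3  0.2 -4.1] tilt z [ 1.1e-03 -1.0e-04 -1.0e+00]
```

Call:
arm_command([
  [0.12,0.05,0.5,0,1],
  [0.12,0.05,1.0,0,1],
  [0.12,0.05,1.5,0,1],
  [0.12,0.05,1.5,0,1],
  [0.12,0.05,1.5,0,1],
])

```text
time: 14.92
position: [0.5219, 0.0493, 0.0883]
tool_rot: [0.1, 0.995, -0.0, -0.0]
ft_force: [1.3, -0.4, -4.7]
grip_width: 0.0131
```

```bash
python3 - <<'E'
from h import *
goal(.5219,.0495,.0725,78.5)
E
```

```text
shift cm [0.   0.02 1.58] spin 0.001 norm 1.6 | pos [0.5219 0.0493 0.0883] jaw 78.55 q6 -1.49 t 14.93 w 0.0131 F [ 1.3 -0.4 -4.7] tilt z [-0. -0. -1.]
```

Call:
arm_command([
  [0,0,0.4,0,1],
  [0,0,0.7,0,1],
  [0,0,0.9,0,1],
  [0,0,1.0,0,1],
  [0,0,1.1,0,1],
])

```text
time: 15.55
position: [0.5219, 0.0493, 0.0773]
tool_rot: [0.1, 0.995, -0.0, 0.0]
ft_force: [-0.5, -0.1, -5.2]
grip_width: 0.0129
```

Call:
arm_command([
  [0,0,0.1,0,1],
  [0,0,0.2,0,1],
  [0,0,0.3,0,1],
  [0,0,0.4,0,1],
  [0,0,0.4,0,1],
])

```text
time: 16.18
position: [0.5218, 0.0494, 0.0733]
tool_rot: [0.1, 0.995, 0.0, -0.0]
ft_force: [-1.1, -0.4, -5.1]
grip_width: 0.013
```

```bash
python3 - <<'E'
from h import *
goal(.5219,.0495,.0725,78.5)
E
```

```text
shift cm [-0.01  0.02  0.08] spin 0.001 norm 0.1 | pos [0.5218 0.0494 0.0733] jaw 78.55 q6 -1.49 t 16.18 w 0.013 F [-1.1 -0.4 -5.1] tilt z [-1.e-04  0.e+00 -1.e+00]
```

It is past the boss edge with no contact force. I lower it the last millimetre.

Call:
arm_command([
  [0,0,0.05,0,1],
  [0,0,0.1,0,1],
  [0,0,0.1,0,1],
])

```text
time: 16.55
position: [0.5218, 0.0493, 0.0725]
tool_rot: [0.1, 0.995, -0.0, -0.0]
ft_force: [-0.2, 0.4, -3.6]
grip_width: 0.0128
```

Call:
arm_command([
  [0,0,0.05,0,1],
  [0,0,0.1,0,1],
  [0,0,0.1,0,1],
])

```text
time: 16.92
position: [0.5218, 0.0493, 0.0724]
tool_rot: [0.1, 0.995, -0.0, 0.0]
ft_force: [-1.9, -0.3, 6.4]
grip_width: 0.0128
```

Call:
arm_command([
  [0,0,-0.1,0,1],
  [0,0,-0.1,0,1],
  [0,0,-0.1,0,3],
  [0,0,-0.1,0,3],
  [0,0,-0.1,0,3],
])

```text
time: 17.55
position: [0.5222, 0.0493, 0.0724]
tool_rot: [0.1, 0.995, 0.0, 0.0]
ft_force: [-0.0, -0.3, -0.2]
grip_width: 0.0285
```

Call:
arm_command([
  [0,0,0,0,3],
  [0,0,-2,0,3.5],
  [0,0,-5,0,6.5],
  [0,0,-6,0,6.5],
  [0,0,-6,0,6.5],
])

```text
time: 18.18
position: [0.5222, 0.0493, 0.1328]
tool_rot: [0.1, 0.995, -0.0, 0.001]
ft_force: [-0.4, 0.8, -0.5]
grip_width: 0.0573
```

```bash
python3 - <<'E'
from h import *
snap('wrist','w9'); snap('scene','s2')
goal(.5219,.0495,.0725,78.5)
E
```

```text
shift cm [-0.07  0.02  5.91] spin 0.001 norm 5.9 | pos [0.5212 0.0494 0.1316] jaw 78.55 q6 -1.49 t 18.27 w 0.0621 F [-0.4 -0.2 -0.6] tilt z [-1.4e-03  2.0e-04 -1.0e+00]
```

View pics/w9.png

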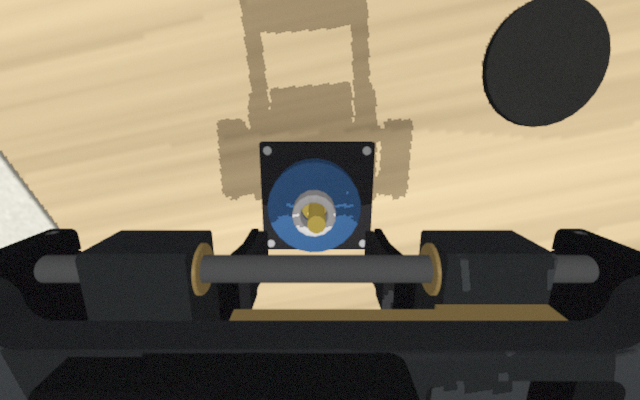

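View pics/s2.png

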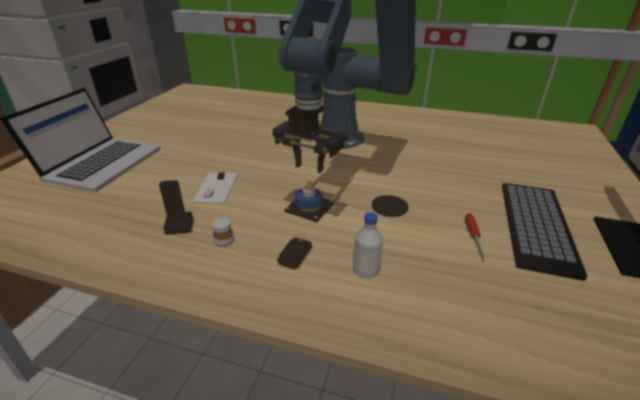

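The lid sits on the stage: cap centre about (314,205), post tip about (316,222). Next: heights and centres.

```bash
python3 - <<'E'
from lid import *
c=cloud('w9');p=load('w9')[0].astype(int);z=c[...,2]
s=np.zeros(z.shape,bool); s[155:250,262:368]=1
print('hist',np.histogram(z[s],bins=[.045,.047,.048,.049,.05,.051,.053,.066,.068,.07,.072,.086,.088,.09,.092,.094]))
ye=s&(p[...,0]>90)&(p[...,2]<p[...,0]*.5)&(z>.086)&(z<.095)
print('post tip',ye.sum(),c[ye].mean(0).round(4))
lid('w9',(155,250,262,368),.046,.053)
co=s&(z>.0665)&(z<.072); q=c[co]; print('collar',len(q),cv2.minEnclosingCircle((q[:,:2]*1000).astype(np.float32)))
g=np.linalg.lstsq(np.c_[c[s&(z>.046)&(z<.052)][:,:2],np.ones((s&(z>.046)&(z<.052)).sum())],c[s&(z>.046)&(z<.052)][:,2],rcond=None)[0];print('slope',g)
E
```

```text
hist (array([  38,  239, 1814, 2402,  470,   40,  235,  108,  704,   56,   94,
         13,   28,  220,   24]), array([0.045, 0.047, 0.048, 0.049, 0.05 , 0.051, 0.053, 0.066, 0.068,
       0.07 , 0.072, 0.086, 0.088, 0.09 , 0.092, 0.094]))
post tip 263 [0.5212 0.0489 0.0909]
w9 centre [0.522  0.0464] resid 0.0009 n 258
collar 853 ((521.989013671875, 46.34258270263672), 17.87212371826172)
slope [0.00104213 0.00042074 0.04857028]
```

```bash
python3 - <<'E'
from h import *
goal(.522,.048,.09,78.5)
E
```

```text
shift cm [-0.11 -0.12  4.16] spin 0.001 norm 4.2 | pos [0.5212 0.0494 0.1316] jaw 78.55 q6 -1.49 t 18.27 w 0.0621 F [-0.4 -0.2 -0.6] tilt z [-1.4e-03  2.0e-04 -1.0e+00]
```

Call:
arm_command([
  [0,-0.15,1.5,0,6.2],
  [0,-0.15,3,0,6.2],
  [0,-0.15,4,0,6.2],
  [0,-0.15,4,0,6.2],
])

```text
time: 18.77
position: [0.5205, 0.048, 0.0908]
tool_rot: [0.1, 0.995, 0.0, -0.002]
ft_force: [-0.6, 0.4, 0.8]
grip_width: 0.062
```

```bash
python3 - <<'E'
from h import *
goal(.522,.048,.053,78.5)
E
```

```text
shift cm [-0.15  0.03  3.78] spin 0.001 norm 3.8 | pos [0.5205 0.048  0.0908] jaw 78.55 q6 -1.49 t 18.77 w 0.062 F [-0.6  0.4  0.8] tilt z [-3.2e-03  4.0e-04 -1.0e+00]
```

Call:
arm_command([
  [-0.05,0,1.5,0,6.2],
  [-0.05,0,2.8,0,6.2],
  [-0.05,0,3.5,0,6.2],
  [-0.05,0,3.7,0,6.2],
  [-0.05,0,3.7,0,6.2],
])

```text
time: 19.4
position: [0.5221, 0.0478, 0.0553]
tool_rot: [0.1, 0.995, -0.0, 0.0]
ft_force: [-0.0, 0.4, -0.0]
grip_width: 0.0617
```

```bash
python3 - <<'E'
from h import *
goal(.522,.048,.053,78.5)
E
```

```text
shift cm [0.01 0.02 0.23] spin 0.001 norm 0.2 | pos [0.5221 0.0478 0.0553] jaw 78.55 q6 -1.49 t 19.4 w 0.0617 F [-0.   0.4 -0. ] tilt z [ 0. -0. -1.]
```

Call:
arm_command([
  [0,0,0.2,0,5],
  [0,0,0.2,0,4],
  [0,0,0.2,0,3.4],
  [0,0,0.2,0,3.2],
  [0,0,0.2,0,3.2],
], newtons=40)

```text
time: 20.02
position: [0.5221, 0.0477, 0.0535]
tool_rot: [0.1, 0.995, -0.0, 0.0]
ft_force: [-0.5, -0.4, 0.6]
grip_width: 0.0348
```

Call:
arm_command([
  [0,0,0,0,3.2],
  [0,0,0,0,3.2],
  [0,0,0,0,3.2],
])

```text
time: 20.4
position: [0.5221, 0.0477, 0.0535]
tool_rot: [0.1, 0.995, -0.0, 0.0]
ft_force: [-0.6, -1.1, 3.6]
grip_width: 0.0348
```

```bash
python3 - <<'E'
from h import *
goal(.522,.049,.140,78.5)
E
```

```text
shift cm [ 0.03  0.13 -8.65] spin 0.001 norm 8.7 | pos [0.5221 0.0477 0.0535] jaw 78.56 q6 -1.49 t 20.4 w 0.0348 F [-0.6 -1.1  3.6] tilt z [ 2.e-04 -2.e-04 -1.e+00]
```

Call:
arm_command([
  [0,0,-0.2,0,3.2],
  [0,0.1,-0.4,0,3.2],
  [0,0.1,-0.6,0,3.2],
  [0,0.1,-1.2,0,3.2],
  [0,0.1,-2,0,3.2],
])

```text
time: 21.02
position: [0.5221, 0.0488, 0.0737]
tool_rot: [0.1, 0.995, 0.0, -0.0]
ft_force: [0.3, 0.4, -2.6]
grip_width: 0.0346
```

Call:
arm_command([
  [0,0,-1,0,3.2],
  [0,0,-2.2,0,3.2],
  [0,0,-3.6,0,3.2],
  [0,0,-5,0,3.2],
  [0,0,-6,0,3.2],
])

```text
time: 21.65
position: [0.5225, 0.0488, 0.1346]
tool_rot: [0.1, 0.995, -0.0, 0.001]
ft_force: [-0.4, 0.1, -1.6]
grip_width: 0.0348
```

Call:
arm_command([
  [0,0,-0.6,0,3.2],
  [0,0,-1,0,3.2],
  [0,0,-1.2,0,3.2],
  [0,0,-1.2,0,3.2],
  [0,0,-1.2,0,3.2],
])

```text
time: 22.28
position: [0.522, 0.0488, 0.145]
tool_rot: [0.1, 0.995, 0.0, -0.0]
ft_force: [0.3, -0.4, -3.8]
grip_width: 0.0347
```

```bash
python3 - <<'E'
from h import *
goal(.522,.049,.145,78.5)
snap('wrist','w10');snap('scene','s3');snap('top','t3')
p=load('s3')[0][90:250,230:430]; w=load('t3')[0][150:270,220:380]
cv2.imwrite('pics/s3c.png',np.hstack([cv2.resize(p,(400,320)),cv2.resize(w,(400,320))])[:,:,::-1])
E
```

```text
shift cm [0.   0.02 0.  ] spin 0.001 norm 0.0 | pos [0.522  0.0488 0.145 ] jaw 78.55 q6 -1.49 t 22.27 w 0.0347 F [ 0.3 -0.4 -3.8] tilt z [-8.e-04  1.e-04 -1.e+00]
```

View pics/s3c.png

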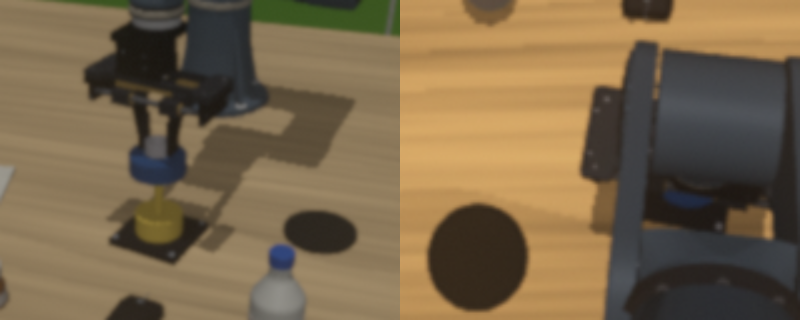

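View pics/w10.png

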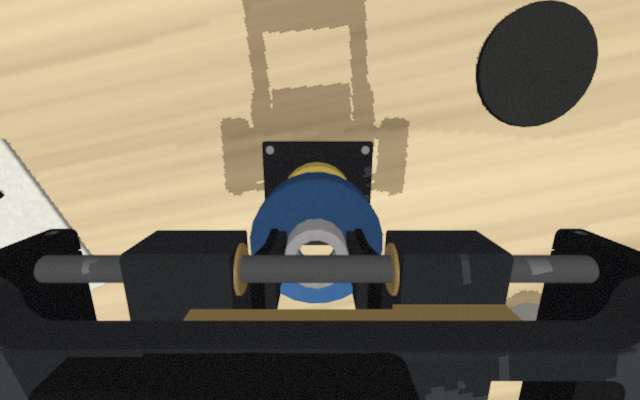

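The scene view shows the blue cap held clear above the yellow lid, which sits level on the stage. Last checks: cap level, inner-lid height and position.

Call:
arm_command([
  [0,0,0,0,3.2],
  [0,0,0,0,3.2],
  [0,0,0,0,3.2],
  [0,0,0,0,3.2],
])

```text
time: 22.92
position: [0.5222, 0.0488, 0.1453]
tool_rot: [0.1, 0.995, 0.0, -0.0]
ft_force: [-0.6, 0.1, -2.5]
grip_width: 0.0348
```

```bash
python3 - <<'E'
from h import *
p=load('w10')[0].astype(int);c=cloud('w10')
m=(p[...,0]>90)&(p[...,2]<p[...,0]*.5); m[:155]=0;m[185:]=0;m[:,:280]=0;m[:,350:]=0
q=c[m];q=q[(q[:,2]>.03)&(q[:,2]<.06)]; print('yellow top',len(q),np.median(q,0))
ye=(p[...,0]>90)&(p[...,2]<p[...,0]*.5); ye[:230]=0;ye[270:]=0;ye[:,:290]=0;ye[:,345:]=0
q=c[ye]; print('in bore',len(q),np.median(q,0) if len(q) else '')
c=cloud('s3');p=load('s3')[0].astype(int)
ye=(p[...,0]>60)&(p[...,2]<p[...,0]*.4); ye[:175]=0;ye[215:]=0;ye[:,:290]=0;ye[:,330:]=0
q=c[ye]; q=q[(q[:,2]>.01)&(q[:,2]<.12)];print('scene yellow z pct',len(q),np.percentile(q,[1,50,99],0).round(4))
goal(.522,.049,.145,78.5); print(robot.get_obs()['joint_velocities'].round(3))
E
python3 tilt.py w10
```

```text
yellow top 316 [0.49117425 0.05502235 0.043864  ]
in bore 0 
scene yellow z pct 386 [[0.4995 0.0245 0.0143]
 [0.5426 0.0567 0.0423]
 [0.5586 0.0848 0.0736]]
shift cm [0.02 0.02 0.03] spin 0.001 norm 0.0 | pos [0.5222 0.0488 0.1453] jaw 78.55 q6 -1.49 t 22.93 w 0.0348 F [-0.6  0.1 -2.5] tilt z [-0.  0. -1.]
[ 0.     0.002  0.001 -0.001 -0.001 -0.001]
cap top plane z(mm) 4.5 slopes 0.009 -0.000 n 5124 axis in tool (mm) [-1.2  -0.88] 173
```

```bash
python3 -c "
from rig import robot
print(robot.hand_in())"
```

```text
the job is handed in; nothing more can be done
None
```

I carried out all three steps and handed the job in at about 23 s of the 72 s allowed. The hand-in reports no verdict.

- **Copper plate:** it was set between the stops and released. The wrist camera put it about 1 mm from the stage centre and aligned with the stops. It has been under the lid since then, so I could not check it again.
- **Double lid:** it was carried by the post and lowered until the wrist force showed contact, then let go. The post tip read 0.091 m, the seated height, about 1 mm from the stage centre. The cap had slid about 2.5 mm sideways on the inner lid, within its play, so I centred it when I gripped the collar.
- **Outer cap:** it was gripped by the collar and lifted straight up about 92 mm. It hangs level within 0.01 rad, about 20 mm above the post tip, with the arm still.
- **Inner lid:** after the lift its top read 0.044 m, so it is still seated on the stage.
- **Other objects:** in the later pictures I saw nothing else moved, but I did not measure this.
- **Checks that disagreed:** the boss-circle fits and some of the depth outlines were spoiled by outliers, so I relied on the outline of the stage plate and the red stops instead. The plates sat on a board about 6 mm thick, so the copper plate's centre was about 12 mm above the table, not the stated 6 mm.

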